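# Park the doorstop by the storm doors

## Task

Park the doorstop beside the storm doors: push the wedge along the slate shelf, thin end first, through the narrow gap between the glass paperweight and the key bowl until its thin end rests squarely against the oak rail beyond them. Only push it, keeping it flat on the shelf (never lift or carry it), do not jam it hard against the glass, and leave the other things on the shelf where they are. Finish with the hand clear of everything.

Things in the scene. Friction and masses are not known exactly. Their poses are not given: they have to be found in the camera images.
- wedge: Black plastic doorstop wedge, loose, about 0.16 kg, lying flat on its sole: 44 wide (its x), 120 long (its y), sides vertical. Its top slopes from 32 high at the upright thick end (-y) to 4 high at the thin end (+y). Origin: centre of its underside. It starts on the right-hand (-y) side of the gap with its thin end roughly towards the gap, up to 30 to either side of the gap's centre line and up to 20 degrees askew. Nothing holds it but friction on the slate.
- nose (a point): Middle of the lower edge of the wedge's thin end, on the sole: 60 along +y from wedge; same axes.
- heel (a point): Middle of the lower edge of the wedge's thick end, on the sole: 60 along -y from wedge; same axes.
- gap (a point): Middle of the narrow gap, at shelf height, between paperweight and bowl where they come closest. Its x points from paperweight to bowl, its y is the way through, towards the storm doors and the rail (the robot's left, +y, give or take 15 degrees). The gap is 50 wide, so the wedge has 3 of room on each side.
- paperweight: Turquoise glass paperweight, a round puck 80 across with vertical sides to 24 and a domed top 43 high, stuck down (does not move). Origin: centre of its underside; the gap is 65 along its x.
- bowl: Round straight-sided stainless steel key bowl, 110 across, 44 high, keys inside, screwed down (does not move), on the side of the gap away from the robot. Origin: centre of its underside.
- rail: Fixed oak rail lying across the way beyond the gap: 160 long (its x), 18 thick (its y), 22 high, parallel to the line from paperweight to bowl and centred on the way through to within 5. Origin: centre of its underside; the face that the wedge meets is 9 along its -y. That face is 141 to 166 from the line between the paperweight's and the bowl's centres, so the parked wedge has its whole length past that line.
- clip: Loose bystander, leave alone. Origin: centre of its underside. Steel bulldog clip, 62 (x) by 60 (y), 18 high.
- brush: Loose bystander, leave alone. Origin: centre of its underside. Wooden coat brush lying on its bristles, 46 (x) by 185 (y, from -98 to +85), 38 high, lying beyond the rail.
- tin: Loose bystander, leave alone. Origin: centre of its underside. Round aluminium sweet tin, 66 across, 25 high.
- tape: Loose bystander, leave alone. Origin: centre of its underside. Grey tape measure standing up, 30 (x) by 65 (y), 55 high.
- padlock: Loose bystander, leave alone. Origin: centre of its underside. Brass padlock lying flat, body 42 (x) by 36 (y), 18 high, shackle reaching 47 along +y; beside the bowl.
- case: Loose bystander, leave alone. Origin: centre of its underside. Brown spectacle case, 60 (x) by 155 (y), 36 high; beyond the rail.

How it is judged (in metres and radians):
On the way, in this order (a step that is already met when the one before it is completed fails the run):
1. the wedge is between paperweight and bowl, on the shelf, thin end first (y of wedge in the frame of gap between -0.045 and 0.045 m and x of wedge in the frame of gap between -0.01 and 0.01 m and y of nose in the frame of gap above 0.01 m and height (world z) of wedge below 0.008 m), for 0.05 s.
2. the thin end has reached the rail (y of nose in the frame of rail above -0.016 m), for 0.1 s.
At the end, for the whole second after the job is handed in: The wedge lies still and flat on the shelf, wholly past the line between paperweight and bowl, its thin end within 7 mm of the rail's near face, within 50 mm of the rail's middle and square to it within 12 degrees (y of nose in the frame of rail above -0.016 m and x of nose in the frame of rail between -0.05 and 0.05 m and angle between the y axis of wedge and the y axis of rail, either way round below 0.21 rad and y of heel in the frame of gap above 0.005 m and height (world z) of wedge below 0.006 m and angle between wedge's own z axis and vertical below 0.08 rad and linear speed of wedge below 0.01 m/s); the robot touches nothing.
It fails at once if the wedge is lifted or tipped (over 8 mm or 14 degrees) (height (world z) of wedge above 0.008 m or angle between wedge's own z axis and vertical above 0.25 rad).
It fails at once if the wedge is jammed against the glass with over 25 N (contact force between wedge and paperweight above 25 N).
It fails at once if another thing on the shelf is shifted by over 20 mm (distance of any of clip, brush, tin, tape, padlock, case from where it was at the start of the episode above 0.02 m).
It also fails if it takes over 51 s, if anything falls off the work surface, if the arm or the gripper's body presses on something with over 40 N, if the wrist force passes 120 N, or if a joint passes its speed limit or range.

## Robot

A 7-joint arm with a two-finger parallel gripper is mounted at the origin on the work surface. World frame = base frame: x ahead of the robot, y to its left, z up, the work surface at z = 0. Lengths are in m, angles in degrees, forces in N, time in s.
With the tool pointing down it reaches from about 0.4 to 0.85 m from the base axis. Payload 10.4 kg.
Tool frame: the origin (TCP) lies midway between the tips of the shut fingers; the grasp point (between the pads) lies 19 mm behind it; z points along the fingers, y is the direction in which the jaws open and shut (so a half turn about z gives the same grasp; the last joint's range is limited). The gripper opens to 87 mm and grips with 3 to 60 N. Pads are 19 mm wide; open, the fingers measure 117 mm over their backs; the gripper's body (75 mm by 190 mm) begins 51 mm behind the grasp point.
Start: joints at [-67.3, 19.034, -3.707, 83.658, 1.238, 77.344, -5.071], TCP at [0.254, 0.571, 0.197] pointing down, gripper open.
Joint ranges: [-148.97, 148.97], [-28.65, 121.19], [-84.17, 76.75], [9.2, 138.47], [-72.65, 252.65], [3.7, 117.97], [-149.18, 149.18]. Speed limits (degrees/s): [127.2, 127.2, 159.86, 159.86, 180, 180, 180].

## Interface

Orientations are given as a 3x3 rotation matrix whose columns are the frame's x, y, z axes.
In Python, from cell import ctrl gives the robot as it stands. Calls block until the motion is done:
- ctrl.goto(position, orientation): joint-space move of the TCP to a pose.
- ctrl.move_linear(position, attitude=None, feed=0.15, max_force=None): straight line of the TCP; attitude=None keeps the orientation; feed is the mean speed in m/s. With max_force (N) it stops when the force on the tool has changed by that much, and returns True; else False.
- ctrl.movej(angles): joint-space move.
- ctrl.command_gripper(opening, newtons=None): finger opening in m; newtons is the grip in N (None keeps the last); returns when the fingers have stopped.
- ctrl.sleep(seconds).
- ctrl.solve_ik(position, orientation): joint angles nearest the present ones, or None.
- ctrl.observe(): the state.
- ctrl.grab_frame(name): name is "scene" or "top" or "wrist"; returns (picture, depth): 384x512x3 uint8, blue, green, red; 384x512 float32, m along the optical axis (not along the pixel's ray), 0 where there is no reading.
- ctrl.camera_model(name): a dict with "vertical_fov" (degrees; the focal length in pixels is half the picture's height over the tangent of half this angle, whatever the lens; pixels are square), "cx", "cy" (the principal point, pixels), "camera_from_world" (4x4, takes a point from world to camera coordinates). Camera axes: x right, y up, looking along -z (the intrinsics and any distortion apply to the point x, -y, -z); pixel columns grow to the right and rows downward; lengths in m; the calibration is good to about 2 mm. A picture is of the moment at which its call begins: read the wrist's pose just before it. camera_model takes no time and is no camera call; for the wrist camera it gives the pose at the moment of the call.
A pose or a line that the arm cannot do raises ctrl.Unreachable and nothing moves.
- ctrl.finish_job(): hands the job in, once; it reports no verdict.
Trained networks look in the newest picture that a camera, given by its name, has taken for a name from the list of things; names that differ only in an ending like _2 or _b are one class to them, and where a whole thing is asked for, a point or a joint stands for the part that bears it (a point fixed in the world has none). Each returns a list of dicts, best first, with "score" (0 to 1); they miss things now and then, are a little off and sometimes report something else, mostly with a low value. They report only what shows in the picture. A call takes as long as a camera call.
- ctrl.spot_in(camera, thing): "bbox" ([left, top, right, bottom] in pixels, round what is visible of it).
- ctrl.mark_of(camera, thing): "uv" ([column, row] in pixels: a listed point, or the origin of a listed thing).
The state is a dict: "t": time; "joint_pos": joint angles; "joint_vel": joint speeds; "joint_efforts": joint torques, N m; "tool_pos": TCP position; "ee_rot": TCP orientation; "ft_force": force on the tool from outside, world axes, zero at the start; "moment": the same for the moment, N m; "gripper_width": finger opening in m.
Only numpy, scipy, OpenCV 4.12 (cv2) and the standard library are available. Lean on these libraries where they do the work, as an engineer would, in place of code of your own. Each camera call takes 0.05 s, during which the arm holds its last target.

## Working session

There is one attempt and no reset: what is moved stays moved. The work goes in short steps, each a Python script; the robot and the scene stay as the last script left them, time stands still between calls to the robot, and variables do not carry over. Pictures are saved under pics/ and viewed, and the job is handed in when it is done.

```bash
mkdir -p pics; ls; python3 - <<'E'
from cell import ctrl
import cv2,numpy as np
for n in ["scene","top"]:
    im,d=ctrl.grab_frame(n); cv2.imwrite(f"pics/{n}0.png",im); m=ctrl.camera_model(n); print(n,{k:(np.round(v,4).tolist() if hasattr(v,'shape') else v) for k,v in m.items()})
    np.save(f"{n}_d.npy",d); cv2.imwrite(f"{n}_im.png",im)
    for t in ["wedge","nose","heel","gap","paperweight","bowl","rail"]:
        r=ctrl.mark_of(n,t); print(t,[(np.round(x['uv'],1).tolist(),round(x['score'],2)) for x in r[:2]])
print(ctrl.observe()['t'])
E
```

```text
pics
scene {'vertical_fov': 57.97331622331877, 'cx': 260.0660026506244, 'cy': 190.32761730011072, 'camera_from_world': [[-0.4185, 0.9081, -0.0164, 0.1549], [-0.5787, -0.2527, 0.7754, 0.3268], [0.7, 0.334, 0.6313, -1.3652], [0.0, 0.0, 0.0, 1.0]]}
wedge [([211.2, 178.9], 0.8), ([201.4, 232.6], 0.74)]
nose [([226.6, 184.0], 0.77)]
heel [([302.7, 170.9], 0.69), ([193.9, 175.8], 0.65)]
gap [([270.3, 190.2], 0.9)]
paperweight [([270.5, 174.5], 0.63)]
bowl [([256.0, 210.1], 0.61)]
rail [([332.1, 200.7], 0.58)]
top {'vertical_fov': 46.73110863443402, 'cx': 251.90578496995514, 'cy': 196.41187850339313, 'camera_from_world': [[0.0252, -0.9997, -0.0031, 0.0854], [0.9982, 0.025, 0.0542, -0.5637], [-0.0541, -0.0044, 0.9985, -0.9042], [0.0, 0.0, 0.0, 1.0]]}
wedge [([340.9, 210.7], 0.83), ([262.2, 242.3], 0.4)]
nose [([311.2, 209.2], 0.93), ([367.7, 205.0], 0.35)]
heel [([368.0, 206.5], 0.56)]
gap []
paperweight [([261.5, 244.2], 0.96), ([173.6, 227.0], 0.7)]
bowl [([247.5, 176.5], 0.94), ([116.7, 174.2], 0.29)]
rail [([172.4, 226.4], 0.66)]
0.8
```

View pics/top0.png

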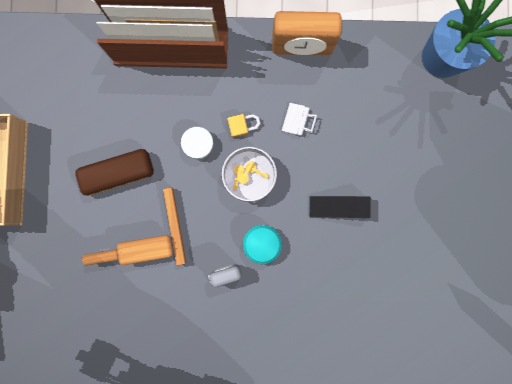

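View pics/scene0.png

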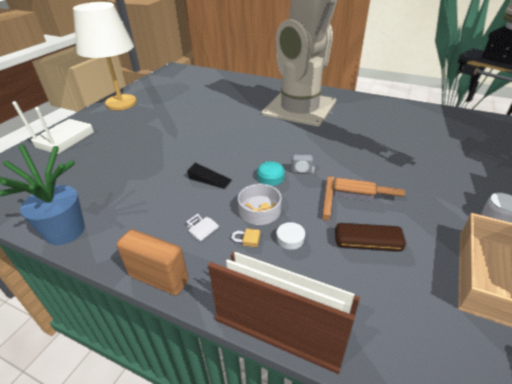

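The top view shows the wedge at about (340,207), the bowl at (249,174), the paperweight at (262,244) and the rail at (174,226). Next I'll move the wrist camera over the area for a closer measurement.

```bash
cat > h.py <<'E'
import numpy as np, cv2
from cell import ctrl
def model(n):
    m=ctrl.camera_model(n); f=192/np.tan(np.radians(m['vertical_fov'])/2)
    return f,m['cx'],m['cy'],np.array(m['camera_from_world'])
def world(uv,z,M):
    "pixels -> world on plane z"
    f,cx,cy,T=M; uv=np.atleast_2d(np.asarray(uv,float))
    d=np.stack([(uv[:,0]-cx)/f,-(uv[:,1]-cy)/f,-np.ones(len(uv))],1)@T[:3,:3]
    o=-T[:3,:3].T@T[:3,3]; s=(z-o[2])/d[:,2]
    return o+s[:,None]*d
def cloud(d,M):
    f,cx,cy,T=M; v,u=np.mgrid[:384,:512]
    c=np.stack([(u-cx)/f*d,-(v-cy)/f*d,-d],-1)
    return (c-T[:3,3])@T[:3,:3]
def rot(a):
    "tool down, tool y (jaw axis) at angle a (deg) from world x"
    a=np.radians(a); y=np.array([np.cos(a),np.sin(a),0]); z=np.array([0,0,-1.])
    return np.stack([np.cross(y,z),y,z],1)
def px(P,M):
    f,cx,cy,T=M; c=np.atleast_2d(P)@T[:3,:3].T+T[:3,3]
    return np.stack([cx+f*c[:,0]/-c[:,2],cy-f*c[:,1]/-c[:,2]],1)
E
python3 - <<'E'
from h import *
M=model("top"); 
for n,u,z in [("bowl",(249,174),.044),("pw",(262,244),.024),("rail",(174,226),.022),("wedge",(340,207),.02)]: print(n,world(u,z,M).round(4))
o=ctrl.observe(); print(np.round(o['ee_rot'],3))
f,cx,cy,T=model("wrist"); print(f,cx,cy,(-T[:3,:3].T@T[:3,3]).round(3),T.round(3))
d=np.load("top_d.npy");P=cloud(d,M);print((d==0).mean(), P[300,300],P[150,420])
print(ctrl.solve_ik([.56,-.03,.30],rot(0)),ctrl.solve_ik([.56,-.03,.30],rot(180)))
E
```

```text
bowl [[0.6048 0.1063 0.044 ]]
pw [[0.4644 0.0764 0.024 ]]
rail [[0.4964 0.2574 0.022 ]]
wedge [[ 0.5439 -0.0821  0.02  ]]
[[-0.914  0.407  0.   ]
 [ 0.407  0.914  0.   ]
 [ 0.     0.    -1.   ]]
320.2601658807793 256.11934224876774 188.00283808720792 [0.185 0.603 0.385] [[ 0.407  0.913  0.    -0.626]
 [-0.877  0.391 -0.278  0.034]
 [-0.254  0.113  0.961 -0.391]
 [ 0.     0.     0.     1.   ]]
0.004094441731770833 [ 3.49350090e-01 -5.72373825e-03  9.23346319e-05] [ 6.69281209e-01 -2.53060262e-01  1.92879316e-04]
[-32.44932158   9.25371799  35.63257005  85.50956762  -5.38314904
  86.96053249   3.11489084] None
```

```bash
python3 - <<'E'
from h import *
ctrl.goto([.53,.06,.25],rot(12))
M=model("wrist"); im,d=ctrl.grab_frame("wrist"); cv2.imwrite("pics/w1.png",im); np.save("w1_d.npy",d); np.save("w1_T.npy",M[3])
for t in ["wedge","nose","heel","gap","paperweight","bowl","rail"]:
    r=ctrl.mark_of("wrist",t); print(t,[(np.round(x['uv'],1).tolist(),round(x['score'],2),world(x['uv'],0,M)[0,:2].round(4).tolist()) for x in r[:2]])
print(ctrl.observe()['t'])
E
```

```text
wedge [([246.9, 246.0], 0.6, [0.5464, -0.0785])]
nose [([252.3, 207.9], 0.74, [0.5418, -0.0175])]
heel [([239.1, 281.7], 0.7, [0.5469, -0.1407])]
gap []
paperweight [([212.1, 132.9], 0.65, [0.4663, 0.0764])]
bowl [([319.7, 132.1], 0.61, [0.6085, 0.1081])]
rail []
3.2917
```

View pics/w1.png

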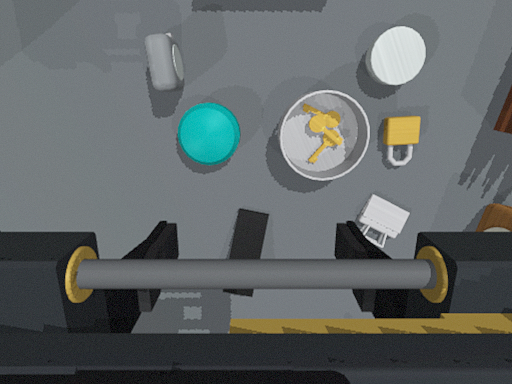

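The wrist view shows the paperweight at (210,133), the bowl at (325,135) and the wedge at (247,250), with the gripper rod partly hiding the wedge. I'll shift 0.1 m towards -y and fit the poses in both pictures.

```bash
cat > fit.py <<'E'
from h import *
from scipy.optimize import least_squares
import numpy as np
V=np.array([[sx*.022,sy*.06,z] for sx in(-1,1) for sy,z in((-1,0),(1,0),(-1,.032),(1,.004))])
def wpose(p):
    c,s=np.cos(p[2]),np.sin(p[2]); R=np.array([[c,-s,0],[s,c,0],[0,0,1]])
    return V@R.T+[p[0],p[1],0]
def wedge_mask(im,M,roi):
    g=im.max(2); m=(g<42).astype(np.uint8)
    q=np.zeros_like(m); cv2.circle(q,tuple(int(v) for v in px([roi[0],roi[1],0],M)[0]),int(roi[2]),1,-1)
    m&=q; n,l,s,_=cv2.connectedComponentsWithStats(m)
    k=1+np.argmax(s[1:,4]); return (l==k).astype(np.uint8)
def fit_wedge(im,M,p0,R=60):
    m=wedge_mask(im,M,(p0[0],p0[1],R))
    c=max(cv2.findContours(m,cv2.RETR_EXTERNAL,cv2.CHAIN_APPROX_NONE)[0],key=cv2.contourArea)
    pts=c[:,0,:].astype(np.float32)
    def res(p):
        h=cv2.convexHull(px(wpose(p),M).astype(np.float32))
        # contour pixels lie half a pixel inside
        return [cv2.pointPolygonTest(h,(float(a),float(b)),True)-.5 for a,b in pts]
    r=least_squares(res,p0,loss='soft_l1',f_scale=.7,diff_step=1e-4,x_scale=[.01,.01,.05])
    return r.x,np.sqrt(np.median(np.square(res(r.x)))),m.sum()
def circ(mask,z,M,r=None):
    c=max(cv2.findContours(mask.astype(np.uint8),cv2.RETR_EXTERNAL,cv2.CHAIN_APPROX_NONE)[0],key=cv2.contourArea)
    P=world(cv2.convexHull(c)[:,0,:],z,M)[:,:2]
    o=least_squares(lambda q:np.hypot(*(P-q[:2]).T)-q[2],[*P.mean(0),.05],loss='soft_l1',f_scale=.001)
    return o.x
def fixed(im,d,M):
    hsv=cv2.cvtColor(im,cv2.COLOR_BGR2HSV)
    pw=cv2.inRange(hsv,(80,120,60),(100,255,255))
    a=circ(pw,.024,M)
    P=cloud(d,M); h=((P[...,2]>.034)&(P[...,2]<.054)&(np.hypot(P[...,0]-.605,P[...,1]-.107)<.066)).astype(np.uint8)
    b=circ(h,.044,M)
    return a,b
def gapf(a,b):
    a,b=np.array(a[:2]),np.array(b[:2]); x=(b-a)/np.linalg.norm(b-a); return a+.065*x,x,np.array([-x[1],x[0]])
E
cat > run1.py <<'E'
from fit import *
ctrl.move_linear([.53,-.04,.25])
im,d=None,None
M=model("wrist"); im,d=ctrl.grab_frame("wrist"); cv2.imwrite("pics/w2.png",im); np.save("w2_d.npy",d)
Mt=model("top")
import pickle; pickle.dump((M,Mt,np.load("w1_T.npy")),open("M.pkl","wb"))
E
python3 run1.py; cat > an.py <<'E'
from fit import *
import pickle
M,Mt,T1=pickle.load(open("M.pkl","rb"))
for n,i,d,m in [("top","pics/top0.png","top_d.npy",Mt),("w1","pics/w1.png","w1_d.npy",(*M[:3],T1)),("w2","pics/w2.png","w2_d.npy",M)]:
    im=cv2.imread(i);dd=np.load(d)
    a,b=fixed(im,dd,m); print(n,"pw",a.round(4),"bowl",b.round(4),"dist",np.hypot(*(a-b)[:2]).round(4))
    g,x,y=gapf(a,b); print("  gap",g.round(4),np.degrees(np.arctan2(x[1],x[0])).round(2))
    if n!="w1":
        p,r,k=fit_wedge(im,m,np.array([.544,-.08,0.05])); q=p[:2]-g
        print("  wedge",p[:2].round(4),np.degrees(p[2]).round(2),"res",r.round(2),k,"in gap",(q@x).round(4),(q@y).round(4))
E
python3 an.py
```

```text
top pw [0.4643 0.0766 0.0394] bowl [0.6056 0.1077 0.0546] dist 0.1447
  gap [0.5278 0.0906] 12.4Traceback (most recent call last):
  File "an.py", line 9, in <module>
    p,r,k=fit_wedge(im,m,np.array([.544,-.08,0.05])); q=p[:2]-g
          ~~~~~~~~~^^^^^^^^^^^^^^^^^^^^^^^^^^^^^^^^^
  File "fit.py", line 14, in fit_wedge
    m=wedge_mask(im,M,(p0[0],p0[1],R))
  File "fit.py", line 12, in wedge_mask
    k=1+np.argmax(s[1:,4]); return (l==k).astype(np.uint8)
        ~~~~~~~~~^^^^^^^^^
    return _wrapfunc(a, 'argmax', axis=axis, out=out, **kwds)
    return bound(*args, **kwds)
ValueError: attempt to get argmax of an empty sequence
```

View pics/w2.png

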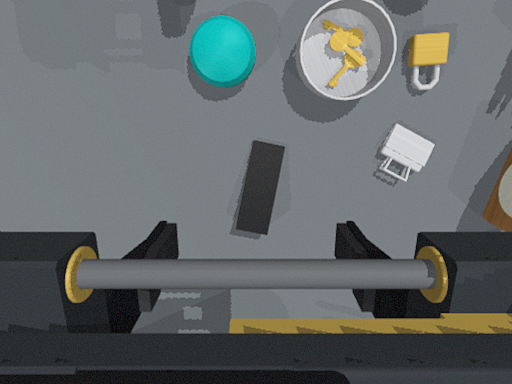

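The second wrist view (w2) shows the whole wedge, about (236..284, 140..237). I'll fix the colour threshold.

```bash
python3 - <<'E'
import cv2,pickle
from h import px
M,Mt,T=pickle.load(open("M.pkl","rb"))
t=cv2.imread("pics/top0.png");w=cv2.imread("pics/w2.png")
print(px([.544,-.08,0],Mt),t[200:216:3,335],t[195,340],t[240,340]); print(px([.544,-.08,0],M),w[180:190:3,260],w[180,235],w[180,290],w[190,210])
print(t[150:240:6,340].max(1)); print(w[185,200:320:5].max(1))
E
```

```text
[[337.16124153 207.21283364]] [[55 52 53]
 [55 51 52]
 [54 50 52]
 [54 51 53]
 [53 51 52]
 [53 50 51]] [139 129 125] [152 140 136]
[[259.23763569 183.46184012]] [[54 54 50]
 [51 52 51]
 [52 54 52]
 [54 53 52]] [137 130 127] [129 128 124] [130 127 120]
[155 155 155 154 154 154 143 143  55  54  53  55 143 153 152]
[130 132 134 135 131 132 135 126 124  46  50  57  53  52  51  55 125 123
 128 133 132 133 136 134]
```

```bash
sed -i 's/g<42/g<85/' fit.py; python3 an.py
```

```text
top pw [0.4643 0.0766 0.0394] bowl [0.6056 0.1077 0.0546] dist 0.1447
  gap [0.5278 0.0906] 12.4
  wedge [ 0.545  -0.0817] -0.01 res 0.2 1318 in gap -0.0202 -0.172
w1 pw [0.4647 0.0773 0.0398] bowl [0.6062 0.1066 0.0548] dist 0.1445
  gap [0.5283 0.0905] 11.69
w2 pw [0.4646 0.0765 0.0396] bowl [0.6061 0.106  0.055 ] dist 0.1445
  gap [0.5283 0.0897] 11.78
  wedge [ 0.5446 -0.0812] 0.45 res 0.26 2966 in gap -0.0189 -0.1707
```

```bash
python3 - <<'E'
from fit import *
import pickle
M,Mt,T1=pickle.load(open("M.pkl","rb"))
P=cloud(np.load("top_d.npy"),Mt)
im=cv2.imread("pics/top0.png")
m=((P[...,2]>.014)&(P[...,2]<.03)&(np.hypot(P[...,0]-.496,P[...,1]-.257)<.1))
hsv=cv2.cvtColor(im,cv2.COLOR_BGR2HSV); m&=(hsv[...,1]>120)&(hsv[...,2]>90)
m=cv2.morphologyEx(m.astype(np.uint8),cv2.MORPH_OPEN,np.ones((3,3)))
n,l,s,c=cv2.connectedComponentsWithStats(m);k=1+np.argmax(s[1:,4]);print(s[k])
v,u=np.nonzero(l==k);W=world(np.stack([u,v],1),.022,Mt)[:,:2]
(c,sz,a)=cv2.minAreaRect((W*1000).astype(np.float32));print(c,sz,a)
e=np.linalg.eigh(np.cov(W.T))[1][:,1];print(W.mean(0),np.degrees(np.arctan2(e[1],e[0])))
g=np.array([.5281,.0902]);t=np.radians(12);x=np.array([np.cos(t),np.sin(t)]);y=np.array([-x[1],x[0]])
q=np.array(c)/1000-g;print("rail in gap",q@x,q@y)
E
```

```text
[164 188  21  77 661]
(496.722900390625, 257.62017822265625) (158.2138214111328, 17.96923065185547) 11.80876350402832
[0.49649559 0.25761226] -167.98376313150374
rail in gap 0.004117177630387271 0.17028531147565978
```

```bash
cat >> fit.py <<'E'
G=np.array([.5281,.0902]);TH=12.
X=np.array([np.cos(np.radians(TH)),np.sin(np.radians(TH))]);Y=np.array([-X[1],X[0]])
def gp(x,y,z): return [*(G+x*X+y*Y),z]
E
python3 - <<'E'
from fit import *
for p in ([.545,-.0815,.1],0),([.545,-.0815,.006],0),(gp(0,-.165,.006),12),(gp(0,-.26,.006),12),(gp(0,.02,.006),12): print(p,ctrl.solve_ik(p[0],rot(p[1])))
ctrl.goto([.545,-.0815,.1],rot(0.2)); ctrl.move_linear([.545,-.0815,.007],feed=.08,max_force=8)
o=ctrl.observe();print(o['t'],o['tool_pos'],o['ft_force'])
ctrl.command_gripper(.0465,3); o=ctrl.observe();print(o['t'],o['gripper_width'],o['ft_force'])
im,d=ctrl.grab_frame("wrist");cv2.imwrite("pics/w3.png",im)
E
```

```text
([0.545, -0.0815, 0.1], 0) [-25.46008312  15.55466827  33.99268509 103.57584113  -9.62270315
  63.75213904  11.83684237]
([0.545, -0.0815, 0.006], 0) [-23.25588065  23.03464663  32.13275555 107.84481106 -15.04171283
  53.31500394  15.89336672]
([np.float64(0.5624054289849303), np.float64(-0.07119435412107794), 0.006], 12) [-23.04099956  24.71903044  31.01605926 105.41023639 -15.4336586
  54.06442272  26.80343529]
([np.float64(0.5821570396126174), np.float64(-0.1641183761907895), 0.006], 12) [-15.34612673  29.90353694  34.09329305  99.62268819 -19.58016744
  56.49906114  38.16412325]
([np.float64(0.5239417661836449), np.float64(0.10976295201467612), 0.006], 12) [-37.29842048  19.92373667  23.87860724 109.84444609 -10.04750668
  52.24784968   3.48964763]
6.1417 [ 0.54545148 -0.08153896  0.00752923] [-0.51211445  0.48598878 -0.90976083]
7.0833 0.0463263568905401 [-0.33246642 -0.41995453 -0.00989611]
```

View pics/w3.png

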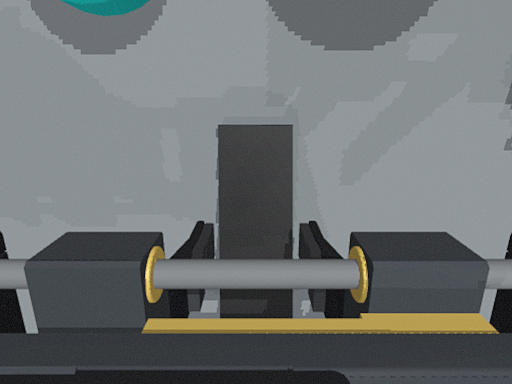

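The fingers straddle the wedge (columns 218–292) with a small clearance. The rail direction agrees at 12.0°. Now I'll push the wedge sideways onto the gap axis, rotating it as it goes.

```bash
python3 - <<'E'
from fit import *
print(ctrl.move_linear(gp(0,-.168,.007),rot(12),feed=.03,max_force=12))
ctrl.command_gripper(.0446,3); o=ctrl.observe();print(o['t'],o['tool_pos'],o['gripper_width'],o['ft_force'])
ctrl.command_gripper(.07)
ctrl.move_linear(gp(0,-.168,.06),feed=.15)
ctrl.goto(gp(0,-.10,.22),rot(12))
M=model("wrist"); im,d=ctrl.grab_frame("wrist"); cv2.imwrite("pics/w4.png",im)
a,b=fixed(im,d,M);g,x,y=gapf(a,b);print(a,b,g,np.degrees(np.arctan2(x[1],x[0])))
p,r,k=fit_wedge(im,M,np.array([*gp(0,-.168,0)[:2],.2]),75);q=p[:2]-g
print("w2",p[:2],np.degrees(p[2]),r,k,"gap",q@x,q@y,"| nominal gap",(p[:2]-G)@X,(p[:2]-G)@Y)
Mt=model("top"); im,d=ctrl.grab_frame("top"); cv2.imwrite("pics/t4.png",im)
try:
    p,r,k=fit_wedge(im,Mt,np.array([*gp(0,-.168,0)[:2],.2]));print("top",p[:2],np.degrees(p[2]),r,k,(p[:2]-G)@X,(p[:2]-G)@Y)
except Exception as e: print(e)
print(ctrl.observe()['t'])
E
```

```text
False
8.2333 [ 0.562953   -0.07416801  0.00702561] 0.044615704803636774 [-0.2994466   0.36708939  0.92510196]
[0.46487596 0.07664003 0.03976146] [0.60629626 0.10627605 0.05474167] [0.52849406 0.08997183] 11.835623576426034
w2 [ 0.54599104 -0.08095238] 3.5757587032720872 1.995785587462199 3363 gap -0.01793235669475332 -0.17087908854657005 | nominal gap -0.018084505918249616 -0.17113204837095775
top [ 0.61592908 -0.04216148] -69.8907601039782 4.793774869858251 1413 0.05839030489581788 -0.14772975775245395
10.3167
```

View pics/w4.png

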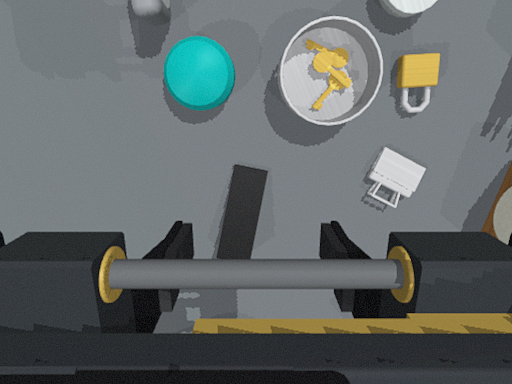

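View pics/t4.png

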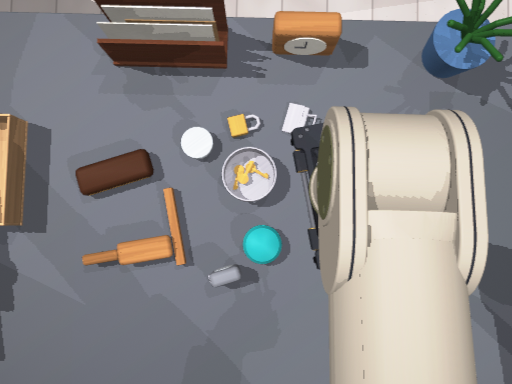

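```bash
python3 - <<'E'
from fit import *
print(ctrl.observe()['tool_pos'],np.round(ctrl.observe()['ee_rot'],3))
M=model("wrist")
print(world([(234,165),(267,169),(217,255),(250,258)],0.004,M).round(4))
def chk(p): print(px(wpose(p),M).round(0).tolist())
chk([.545,-.0815,0.003]); chk([*gp(0,-.168,0)[:2],np.radians(12)])
E
```

```text
[ 0.54809263 -0.00817104  0.21808964] [[-0.207  0.978 -0.003]
 [ 0.978  0.207 -0.001]
 [-0.    -0.003 -1.   ]]
[[ 0.5223 -0.0227  0.004 ]
 [ 0.5647 -0.0191  0.004 ]
 [ 0.5231 -0.1531  0.004 ]
 [ 0.569  -0.148   0.004 ]]
[[219.0, 246.0], [235.0, 164.0], [216.0, 258.0], [235.0, 164.0], [250.0, 252.0], [268.0, 170.0], [249.0, 264.0], [268.0, 171.0]]
[[241.0, 248.0], [240.0, 163.0], [240.0, 259.0], [240.0, 164.0], [273.0, 248.0], [274.0, 163.0], [274.0, 259.0], [274.0, 164.0]]
```

The wedge looks unmoved, which I didn't expect. I'll take a fresh picture to check for staleness, then repeat the move with a picture after each phase.

```bash
python3 - <<'E'
from fit import *
def snap(n):
    im,d=ctrl.grab_frame("wrist"); s,_=ctrl.grab_frame("scene")
    o=ctrl.observe(); print(n,o['t'],np.round(o['tool_pos'],4),round(o['gripper_width'],4),np.round(o['ft_force'],2))
    s=cv2.resize(s[120:264,150:350],None,fx=2,fy=2); 
    return np.vstack([cv2.resize(im,(400,300)),s])
a=snap("now")
ctrl.goto([.545,-.0815,.06],rot(0.2)); ctrl.move_linear([.545,-.0815,.007],feed=.08,max_force=8)
ctrl.command_gripper(.0465,3)
b=snap("caged")
print(ctrl.move_linear(gp(0,-.168,.007),rot(12),feed=.03,max_force=12))
c=snap("moved")
cv2.imwrite("pics/p5.png",np.hstack([a,b])); cv2.imwrite("pics/p6.png",c)
E
```

```text
now 10.4167 [ 0.5483 -0.0082  0.2185] 0.0702 [ 0.24 -0.21 -0.09]
caged 12.7917 [ 0.545  -0.0815  0.007 ] 0.0466 [-0.81  0.06  1.14]
False
moved 13.6917 [ 0.5628 -0.0742  0.007 ] 0.0466 [-0.21  0.1   0.6 ]
```

View pics/p5.png

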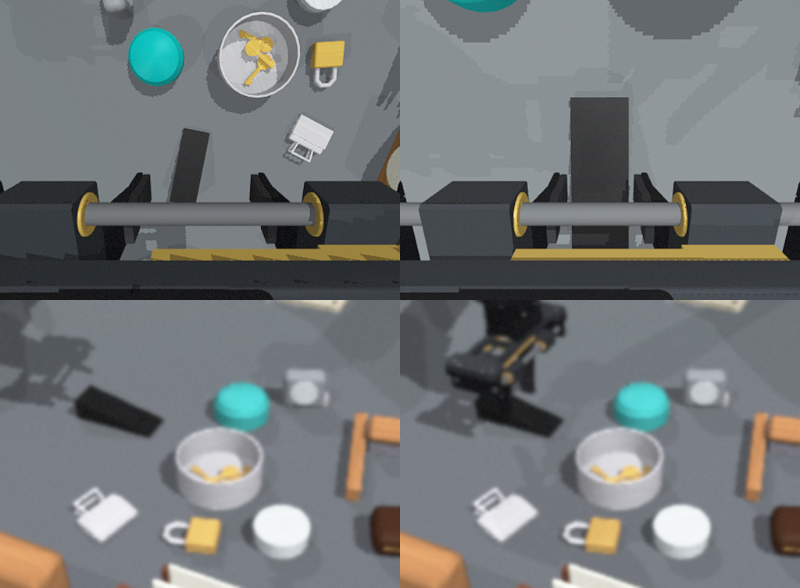

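View pics/p6.png

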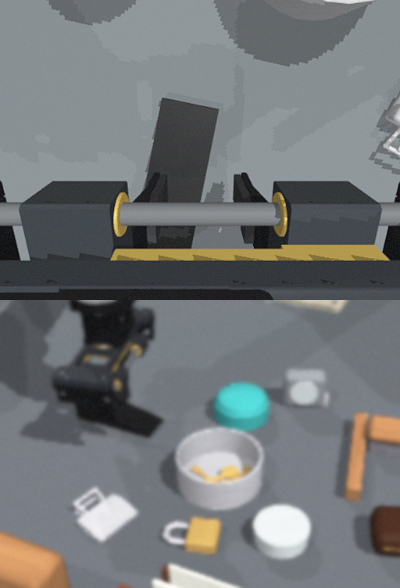

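In p6 the fingers have passed over the wedge without moving it, with the left finger covering its edge. The tips may be higher than the TCP says when the jaws are partly open. I'll read the fingertip height from the depth image.

```bash
python3 - <<'E'
from fit import *
M=model("wrist"); o=ctrl.observe(); im,d=ctrl.grab_frame("wrist"); cv2.imwrite("pics/w7.png",im); np.save("w7.npy",d)
P=cloud(d,M); R=o['ee_rot']; L=(P-o['tool_pos'])@np.array(R)  # tool frame
np.set_printoptions(suppress=True)
for r in (222,228,235,245): 
    print(r,[(c,(L[r,c]*1000).round(0).astype(int).tolist(),int(P[r,c,2]*1000)) for c in range(178,345,8)])
E
```

```text
222 [(178, [-2, -50, 6], 0), (186, [-2, -45, 7], 0), (194, [5, -36, -10], 17), (202, [12, -28, -28], 34), (210, [4, -27, -10], 16), (218, [4, -22, -9], 16), (226, [4, -17, -10], 16), (234, [4, -13, -9], 16), (242, [4, -8, -10], 17), (250, [4, -3, -9], 15), (258, [3, 2, -7], 14), (266, [-3, 7, 7], 0), (274, [-2, 12, 6], 0), (282, [-3, 18, 7], 0), (290, [-3, 23, 7], 0), (298, [-3, 28, 7], 0), (306, [-2, 33, 7], 0), (314, [11, 32, -26], 33), (322, [-2, 43, 5], 1), (330, [-2, 49, 6], 0), (338, [-3, 54, 8], 0)]
228 [(178, [-7, -50, 7], 0), (186, [-7, -45, 6], 0), (194, [12, -31, -36], 43), (202, [11, -27, -35], 41), (210, [10, -24, -32], 38), (218, [1, -22, -11], 17), (226, [1, -17, -10], 17), (234, [0, -13, -10], 17), (242, [0, -8, -10], 16), (250, [0, -3, -9], 16), (258, [0, 2, -10], 16), (266, [-7, 7, 7], 0), (274, [-7, 12, 6], 0), (282, [-7, 18, 8], 0), (290, [-6, 23, 6], 1), (298, [-7, 28, 7], 0), (306, [10, 27, -32], 39), (314, [12, 30, -36], 43), (322, [-7, 44, 8], 0), (330, [-6, 49, 5], 1), (338, [-7, 54, 7], 0)]
235 [(178, [-12, -51, 7], 0), (186, [-11, -45, 6], 0), (194, [12, -2
[... 316 characters left out ...]
 1), (298, [-12, 28, 6], 0), (306, [11, 25, -42], 49), (314, [12, 29, -44], 51), (322, [11, 33, -44], 51), (330, [-12, 50, 7], 0), (338, [-12, 55, 7], 0)]
245 [(178, [-19, -51, 7], 0), (186, [11, -31, -54], 61), (194, [10, -28, -52], 58), (202, [10, -25, -51], 58), (210, [5, -22, -42], 48), (218, [-9, -22, -13], 20), (226, [-10, -17, -12], 19), (234, [-10, -13, -12], 19), (242, [-10, -8, -12], 19), (250, [-10, -3, -12], 18), (258, [-10, 2, -11], 18), (266, [-19, 7, 6], 0), (274, [-19, 13, 7], 0), (282, [-19, 18, 7], 0), (290, [-19, 23, 7], 0), (298, [-19, 29, 7], 0), (306, [9, 24, -49], 56), (314, [10, 27, -53], 59), (322, [11, 31, -55], 61), (330, [12, 34, -56], 62), (338, [-19, 55, 6], 0)]
```

View pics/w7.png

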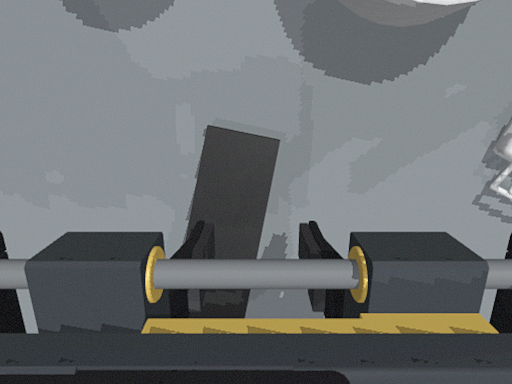

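```bash
python3 - <<'E'
from fit import *
ctrl.move_linear(gp(0,-.168,.06)); 
out=[]
for w in (.087,.044,0.):
    ctrl.command_gripper(w,5); M=model("wrist"); o=ctrl.observe(); im,d=ctrl.grab_frame("wrist")
    P=cloud(d,M); L=(P-o['tool_pos'])@np.array(o['ee_rot'])
    s=L[200:300,150:360].reshape(-1,3); s=s[(s[:,2]>-.08)&(s[:,2]<.02)&(abs(s[:,1])<.065)&(s[:,0]>-.02)&(s[:,0]<.02)]
    s=s[s@[0,0,1]+o['tool_pos'][2]*0< .06-.035]  # above 35 mm world
    k=np.argsort(-s[:,2])[:200:25]; print(w,o['t'],round(o['gripper_width'],4),(s[k]*1000).round(0).astype(int).tolist())
    out.append(im)
cv2.imwrite("pics/w8.png",np.vstack([cv2.resize(i[180:330],(512,150)) for i in out]))
E
```

```text
0.087 15.1833 0.0869 [[6, -43, -25], [4, -43, -26], [4, 44, -27], [-6, 44, -27], [-6, -42, -27], [12, 52, -28], [-1, -42, -28], [10, -43, -29]]
0.044 16.2083 0.0441 [[11, 30, -25], [-8, -21, -26], [10, -24, -27], [10, 26, -27], [10, 24, -28], [12, 29, -29], [12, 29, -29], [11, -26, -30]]
0.0 17.2417 0.0003 [[11, 9, -25], [10, 4, -27], [10, 3, -28], [10, 0, -29], [10, -3, -30], [10, 3, -31], [10, -3, -32], [10, 4, -33]]
```

View pics/w8.png

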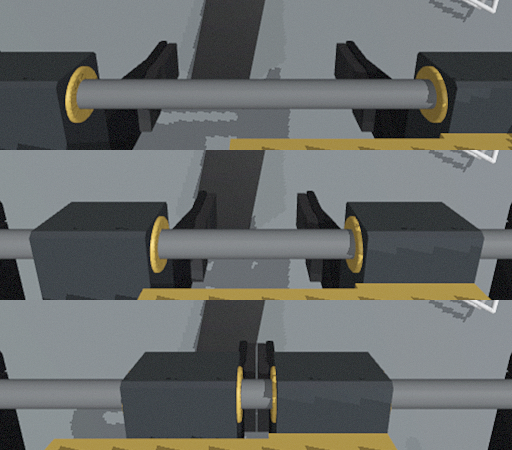

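Depth shows the fingertips sit about 25 mm behind the reported TCP at every opening, so they passed above the 18 mm-high middle of the wedge. I'll check the body height and find the tip offset by touching the slate with the fingers shut.

```bash
python3 - <<'E'
from fit import *
ctrl.command_gripper(0.004,20)
# spot on bare slate behind heel
ctrl.move_linear(gp(0,-.275,.06)); 
M=model("wrist"); o=ctrl.observe(); im,d=ctrl.grab_frame("wrist"); P=cloud(d,M); L=(P-o['tool_pos'])@np.array(o['ee_rot'])
for r,c in [(250,150),(300,200),(275,200),(320,200),(340,250),(365,100),(365,400)]: print(r,c,(L[r,c]*1000).round(0))
f=ctrl.move_linear(gp(0,-.275,.01),feed=.08,max_force=6)
print(f,ctrl.observe()['tool_pos'][2])
f=ctrl.move_linear(gp(0,-.275,-.035),feed=.02,max_force=4)
o=ctrl.observe();print(f,o['tool_pos'],o['ft_force'],o['t'])
E
```

```text
250 150 [  38.  -27. -112.]
300 200 [  29.  -13. -120.]
275 200 [  35.  -13. -119.]
320 200 [  25.  -13. -122.]
340 250 [  26.   -1. -131.]
365 100 [  25.  -30. -136.]
365 400 [  27.   28. -138.]
False 0.010233007934768654
True [ 0.58522597 -0.1787902  -0.02479239] [-1.97602978  1.11447544  6.32763129] 20.925
```

The tips touch the slate at TCP z = -0.0248, so the true tip offset is about 24.5 mm and the body clears everything. I'll redo the sideways push with the tips at 6 mm.

```bash
cat > look.py <<'E'
from fit import *
def look(n,y,R=90):
    M=model("wrist"); im,d=ctrl.grab_frame("wrist"); cv2.imwrite(f"pics/{n}.png",im)
    p,r,k=fit_wedge(im,M,np.array([*gp(0,y,0)[:2],.2]),R)
    q=p[:2]-G; o=ctrl.observe(); print(n,"t",round(o['t'],2),"wedge gap x,y mm",(q@X*1000).round(1),(q@Y*1000).round(1),"yaw rel",(np.degrees(p[2])-TH).round(2),"res",round(float(r),2),k)
    cv2.polylines(im,[cv2.convexHull(px(wpose(p),M).astype(np.int32))],True,(0,0,255)); cv2.imwrite(f"pics/{n}_o.png",im)
    return (q@X),(q@Y),np.degrees(p[2])-TH
E
python3 - <<'E'
from look import *
Z=-.0185
ctrl.move_linear(gp(0,-.275,.03),feed=.2)
ctrl.command_gripper(.08,3)
ctrl.goto([.545,-.0815,.03],rot(0.2)); ctrl.move_linear([.545,-.0815,Z],feed=.1,max_force=8)
ctrl.command_gripper(.046,3); o=ctrl.observe(); print(o['t'],o['tool_pos'],o['gripper_width'],o['ft_force'])
print(ctrl.move_linear(gp(0,-.168,Z),rot(12),feed=.04,max_force=12))
ctrl.command_gripper(.0445,3); o=ctrl.observe(); print(o['t'],o['tool_pos'],o['gripper_width'],o['ft_force'])
ctrl.command_gripper(.06)
ctrl.move_linear(gp(0,-.168,.03),feed=.15)
ctrl.move_linear(gp(0,-.25,.07),feed=.15)
look("w9",-.168)
E
```

```text
24.725 [ 0.54499012 -0.08150681 -0.01851833] 0.04619614840840236 [-0.43319016 -0.31438524 -0.6478442 ]
False
25.575 [ 0.56278559 -0.07426537 -0.01851996] 0.04525711178352855 [ 0.95063867 -0.16486165 -1.06843661]
w9 t 27.46 wedge gap x,y mm -0.0 -170.2 yaw rel -5.35 res 0.33 10546
```

View pics/w9_o.png

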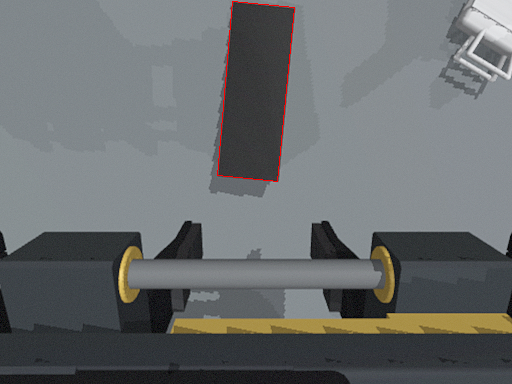

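The wedge is centred (0.0 mm) but still 5.35° off. A flat two-finger push on the heel should square it, since the +x heel corner is rearmost.

```bash
python3 - <<'E'
from look import *
Z=-.0175
ctrl.command_gripper(.030,20)
ctrl.move_linear(gp(0,-.256,.0),feed=.15); ctrl.move_linear(gp(0,-.256,Z),feed=.08,max_force=8)
print(ctrl.move_linear(gp(0,-.218,Z),feed=.04,max_force=6)); o=ctrl.observe(); print(o['t'],(np.array(o['tool_pos'][:2])-G)@Y,(np.array(o['tool_pos'][:2])-G)@X,o['ft_force'],o['gripper_width'])
ctrl.move_linear(gp(0,-.24,.04),feed=.15)
look("w10",-.148)
E
```

```text
False
30.35 -0.21808111753848372 -0.00012000990961607302 [-0.71510514  0.33636568  0.73262951] 0.02998428907625936
w10 t 30.96 wedge gap x,y mm -2.8 -141.5 yaw rel -2.35 res 0.66 11351
```

View pics/w10_o.png

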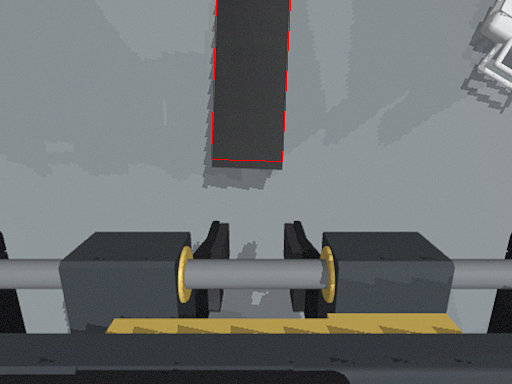

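The nose ran out of the frame, which biased the fit in y. The side edges still show about -2.8 mm and -2.3°. I'll centre it once more with a firmer jaw nudge, then check.

```bash
python3 - - <<'E'
s=open('fit.py').read()
s=s.replace("pts=c[:,0,:].astype(np.float32)","pts=c[:,0,:].astype(np.float32); pts=pts[(pts[:,1]>2)&(pts[:,1]<381)]")
open('fit.py','w').write(s)
E
python3 - <<'E'
from look import *
Z=-.0185
ctrl.command_gripper(.062,10)
ctrl.move_linear(gp(0,-.155,.02),feed=.2); ctrl.move_linear(gp(0,-.155,Z),feed=.1,max_force=8)
ctrl.command_gripper(.0442,12); o=ctrl.observe(); print(o['t'],o['gripper_width'],o['ft_force'])
ctrl.command_gripper(.056)
ctrl.move_linear(gp(0,-.155,.02),feed=.2)
ctrl.move_linear(gp(0,-.235,.05),feed=.2)
look("w11",-.148)
E
```

```text
33.5583 0.04421177928304678 [-0.96815424  0.35399295  0.70233704]
w11 t 35.08 wedge gap x,y mm 0.6 -144.4 yaw rel -1.14 res 0.39 11440
```

View pics/w11_o.png

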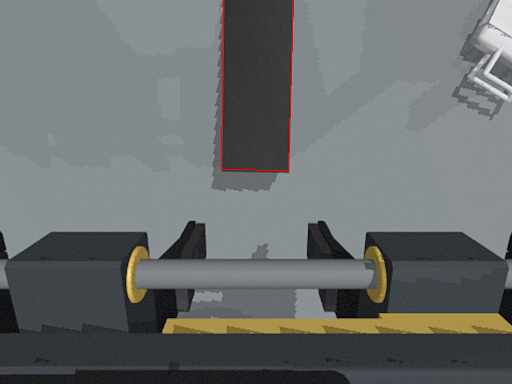

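The wedge is at +0.6 mm and about -1°, ready for the gap. I'll push it through under a force guard.

```bash
python3 - <<'E'
from look import *
Z=-.0165
def st(n): 
    o=ctrl.observe(); q=np.array(o['tool_pos'][:2])-G; f=np.array(o['ft_force']); print(n,round(o['t'],2),"tool x,y",(q@X).round(4),(q@Y).round(4),"f",(f[:2]@X).round(1),(f[:2]@Y).round(1),f[2].round(1))
ctrl.command_gripper(.014,30)
ctrl.move_linear(gp(0,-.235,Z),feed=.15,max_force=8); st("down")
f=ctrl.move_linear(gp(0,-.07,Z),feed=.07,max_force=7); st(f"mid {f}")
if not f:
    f=ctrl.move_linear(gp(0,.022,Z),feed=.06,max_force=7); st(f"through {f}")
    if not f:
        f=ctrl.move_linear(gp(0,.036,Z),feed=.02,max_force=3.5); st(f"end {f}")
E
```

```text
down 36.63 tool x,y 0.0002 -0.2353 f 0.1 -0.5 0.0
mid False 39.14 tool x,y -0.0001 -0.0701 f -0.4 -0.2 0.7
through False 40.83 tool x,y -0.0 0.0217 f -0.1 -0.0 -0.5
end True 41.32 tool x,y -0.0003 0.0303 f -0.1 -0.9 -0.0
```

It passed through cleanly and stopped on contact at tool y = 0.0303 (0.031 expected). I'll back off, lift and check.

```bash
python3 - <<'E'
from look import *
ctrl.move_linear(gp(0,.018,-.0165),feed=.06)
ctrl.move_linear(gp(0,.012,.14),feed=.25)
r=look("w12",.101,110)
x,y,a=r; t=np.radians(a); print("nose y",y+.06*np.cos(t),"x",x-.06*np.sin(t),"heel y",y-.06*np.cos(t))
E
```

```text
w12 t 42.49 wedge gap x,y mm -0.6 101.8 yaw rel -0.11 res 0.27 6541
nose y 0.16176154987074334 x -0.0005067084298351453 heel y 0.04176178276536619
```

View pics/w12_o.png

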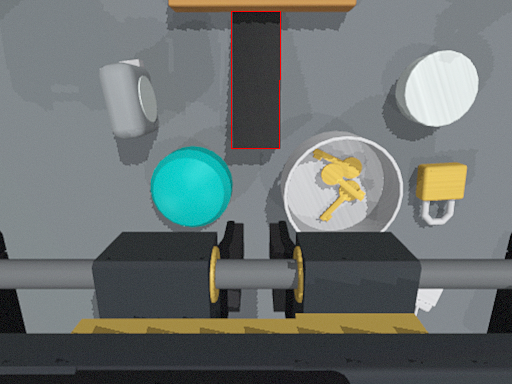

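The wedge (columns 231–281, rows 12–149) sits flush against the rail (row 11). It is past the paperweight–bowl line, and the hand is clear above everything.

```bash
python3 -c "
from cell import ctrl
print(ctrl.observe()['t'],ctrl.observe()['tool_pos']);ctrl.finish_job()"
```

```text
42.4917 [0.52446592 0.10188607 0.1381708 ]
the job is handed in; nothing more can be done
```

The wedge is parked with its thin end against the oak rail, and I handed the job in at 42.5 s of the 51 s allowed. `finish_job` gives no verdict.

**What I did:** I found the poses from the top and wrist pictures and nudged the wedge sideways onto the gap's centre line with the jaws. I then pushed its thick end with the nearly shut fingers, through the gap, until light contact with the rail. During the centring nudges the jaws closed on the wedge's sides with up to 12 N and then opened again. It stayed on the shelf and was never lifted.

**Last checks (wrist camera):**

| Check | Measured | Required |
|---|---|---|
| Nose to rail face | in contact (measured gap about 0 mm, calibration good to about 2 mm) | within 7 mm |
| Off the gap's centre line | -0.5 mm | – |
| Off the rail's middle | about 5 mm | within 50 mm |
| Angle to the rail | -0.1° | within 12° |
| Heel past the paperweight–bowl line | 42 mm | over 5 mm |

- **Forces:** the 7 N stop on the push through the gap never triggered, and the final approach stopped on the rail at its 3.5 N setting.
- **Hand:** it is clear, with the fingertips about 16 cm above the shelf.
- **Bystanders:** in the last picture the tape, tin and padlock looked in place. I did not re-measure any of the loose things.

**What disagreed:**
- **Fingertip height:** the fingertips sit about 25 mm behind the reported TCP. My first two sideways pushes passed over the wedge without moving it, until a touch on the slate confirmed the offset.
- **Side view cut off:** one mid-run fit was off because the nose was out of the frame. I corrected for that before pushing through.

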